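# Potluck temperature check

## Robot

A 6-joint arm with a two-finger parallel gripper is mounted at the origin on the work surface. World frame = base frame: x ahead of the robot, y to its left, z up, the work surface at z = 0. Lengths are in m, angles in rad, forces in N, time in s.
With the tool pointing down it reaches from about 0.325 to 0.875 m from the base axis. Payload 4.4 kg.
Tool frame: the origin (TCP) lies midway between the tips of the shut fingers; the grasp point (between the pads) lies 19 mm behind it; x points along the fingers, z is the direction in which the jaws open and shut, and the axes are right-handed (so a half turn about x gives the same grasp; the last joint's range is limited). The gripper opens to 85 mm and grips with 20 to 120 N. Pads are 22 mm wide; open, the fingers measure 114 mm over their backs; the gripper's body (76 mm by 85 mm) begins 54 mm behind the grasp point. The pads swing forward as they close: fully open they stand 13 mm farther back than shut.
Start: joints at [-1.492, 0.207, 1.542, -0, 1.393, -0.15], TCP at [0.13, -0.56, 0.231] pointing down, gripper open.
Joint ranges: [-2.73, 2.73], [-0.86, 2.22], [0.23, 2.46], [-1.11, 4.25], [0.08, 2.63], [-2.82, 2.82]. Speed limits (rad/s): [2.79, 2.79, 3.14, 3.14, 3.14, 3.14].

## Interface

Orientations are given as a unit quaternion [w, x, y, z].
In Python, from rig import ctrl gives the robot as it stands. Calls block until the motion is done:
- ctrl.move_to(position, orientation): joint-space move of the TCP to a pose.
- ctrl.servo_line(position, v=0.15, frame=None, force_limit=None): straight line of the TCP; frame=None keeps the orientation; v is the mean speed in m/s. With force_limit (N) it stops when the force on the tool has changed by that much, and returns True; else False.
- ctrl.move_joints(angles): joint-space move.
- ctrl.move_gripper(opening): finger opening in m; the grip force is fixed at half the most; returns when the fingers have stopped.
- ctrl.dwell(seconds).
- ctrl.ik(position, orientation): joint angles nearest the present ones, or None.
- ctrl.get_image(name): name is "side" or "top" or "wrist"; returns a dict with "color" (480x640x3 uint8, blue, green, red), "range_z" (480x640 float32, m along the optical axis (not along the pixel's ray), 0 where there is no reading), "K" (3x3 intrinsics, pixels), "D" ([k1, k2, p1, p2, k3] as OpenCV has them; the pictures are not rectified), "world_to_cam" (4x4, takes a point from world to camera coordinates). Camera axes: x right, y down, z forward; pixel columns grow to the right and rows downward; lengths in m; the calibration is good to about 2 mm. A picture is of the moment at which its call begins.
A pose or a line that the arm cannot do raises ctrl.MotionError and nothing moves.
- ctrl.sign_off(): hands the job in, once; it reports no verdict.
Trained networks look in a picture, given as the dict that the camera call returned (one of the last four; its "shot" number tells which), for a name from the list of things; names that differ only in an ending like _2 or _b are one class to them, and where a whole thing is asked for, a point or a joint stands for the part that bears it (a point fixed in the world has none). Each returns a list of dicts, best first, with "confidence" (0 to 1); they miss things now and then, are a little off and sometimes report something else, mostly with a low value. They report only what shows in the picture. A call takes as long as a camera call. They do not tell look-alikes from the thing itself.
- ctrl.find_in(picture, target): "box" ([centre column, centre row, width, height] as shares, 0 to 1, of the picture: columns of its width, rows of its height, round what is visible of it).
Readings, each from a call of its own:
- ctrl.read_time_s(): time.
- ctrl.read_joint_positions(): joint angles.
- ctrl.read_qd(): joint speeds.
- ctrl.read_effort(): joint torques, N m.
- ctrl.read_ee_pos(): TCP position.
- ctrl.read_eef_rot(): TCP orientation.
- ctrl.read_ft_force(): force on the tool from outside, world axes, zero at the start.
- ctrl.read_wrist_torque(): the same for the moment, N m.
- ctrl.read_width(): finger opening in m.
Only numpy, scipy, OpenCV 4.12 (cv2) and the standard library are available. Lean on these libraries where they do the work, as an engineer would, in place of code of your own. Each camera call takes 0.05 s, during which the arm holds its last target.

## Task

Take the infrared thermometer from its cradle and, before moving any tub, go along the row from left to right as the robot sees it, aiming at the black dot on each lid from about 10 cm and holding still on it for three seconds without touching the tub; then lay it back in its cradle as it lay. Next stand each tub that came in on a red trivet on the black warming plate and each from a blue trivet on the green board in the foil tray, gripping tubs gently (10 N is plenty, never over 20 N). If a tub gets knocked aside, it must still end where it belongs; leave the candy jar, mug and foil carton alone.

Things in the scene. Friction and masses are not known exactly. Their poses are not given: they have to be found in the camera images.
- thermometer: yellow infrared thermometer, 0.15 kg: handle 150 long (x -85 to +65 mm), 30 wide (y), 28 high, with a black box head (50 x 36 x 40 mm) at its +x end bent 45 degrees downward, reaching x = 112 and 40 mm below the origin. Origin: centre of the handle's section at the grip point (centre of mass within 5 mm); x towards the head, z up. Grip it there across y
- window (a point): centre of the red round window at the tip of the thermometer's head, at (100, 0, -28) mm in the thermometer's frame. Its x axis is the beam: it points forward and 45 degrees down from the handle's x; y is the handle's y
- cradle_rest (a point): where the thermometer's origin lies at home in the grey cradle, 64 mm above the table; x is the way it points. Two saddles, each 16 long (x) and 66 wide (y), at x = -60 and +40 mm: floors 50 mm above the table, cheeks 12 mm higher, 44 mm apart for the 30 mm handle; 84 mm is free between the saddles for the fingers
- spot_1 (a point): leftmost spot (+y end) of the cream arrivals mat, centre, at the top of its trivet (4 mm above the table)
- spot_2 (a point): second spot from the left, 160 mm on
- spot_3 (a point): third spot from the left, 160 mm on
- spot_4 (a point): rightmost spot (-y end), 160 mm on
- warming_plate: fixed black electric warming plate, 190 (x) x 270 (y) x 20 mm high, flat top. Origin: centre of its underside. Stands left or right of the cradle
- foil_tray: fixed bright foil catering tray, 190 (x) x 270 (y) x 40 mm high outside, walls 3 mm, a lime green board as its floor whose top is 7 mm above the table. Origin: centre of its underside. Stands on the other side of the cradle
- candy_jar: round jar with blue label and white cap, 90 mm across, 85 high; bystander. Origin: centre of its underside
- mug: blue mug, 80 mm across, 80 high; bystander. Origin: centre of its underside
- foil_carton: long blue carton, 300 (x) x 55 x 55 mm; bystander. Origin: centre of its underside
- red_pad_1: red round trivet, 120 mm across, 4 mm thick, fixed, on one of the four spots. Origin: centre of its underside
- red_pad_2: red round trivet, 120 mm across, 4 mm thick, fixed, on one of the four spots. Origin: centre of its underside
- blue_pad_1: blue round trivet, 120 mm across, 4 mm thick, fixed, on one of the four spots. Origin: centre of its underside
- blue_pad_2: blue round trivet, 120 mm across, 4 mm thick, fixed, on one of the four spots. Origin: centre of its underside
- tub_1: tub that came in on the leftmost spot (may be absent): closed translucent-white food tub, 103 (x) x 58 (y) mm, 70 mm high, 0.3 kg. Origin: centre of its underside; x along its length, z up
- dot_1 (a point): centre of the black dot, 36 mm across, in the middle of tub_1's lid, 70 mm above its underside
- tub_2: tub that came in on the second from the left spot (may be absent): closed translucent-white food tub, 103 (x) x 58 (y) mm, 70 mm high, 0.3 kg. Origin: centre of its underside; x along its length, z up
- dot_2 (a point): centre of the black dot, 36 mm across, in the middle of tub_2's lid, 70 mm above its underside
- tub_3: tub that came in on the third from the left spot (may be absent): closed translucent-white food tub, 103 (x) x 58 (y) mm, 70 mm high, 0.3 kg. Origin: centre of its underside; x along its length, z up
- dot_3 (a point): centre of the black dot, 36 mm across, in the middle of tub_3's lid, 70 mm above its underside
- tub_4: tub that came in on the rightmost spot (may be absent): closed translucent-white food tub, 103 (x) x 58 (y) mm, 70 mm high, 0.3 kg. Origin: centre of its underside; x along its length, z up
- dot_4 (a point): centre of the black dot, 36 mm across, in the middle of tub_4's lid, 70 mm above its underside
There are look-alikes about, which are no part of the job. Leave any purple look-alike of the tub_2 alone.

How it is judged:
By the outcome, as a careful person would: the job done as asked, in the order asked, and still so for the second after the job is handed in, with the robot touching nothing.
Of tub_1, tub_2, tub_3, tub_4 only 3 to 4 are there at a start; the rules pass over those that are not, and their reading is None.
At some moment in a run one of tub_1, tub_2, tub_3, tub_4 may be knocked a few centimetres aside while the robot is not near it.
It also fails if it takes over 208 s, if anything falls off the work surface, if the arm or the gripper's body presses on something with over 40 N, if the wrist force passes 120 N, or if a joint passes its speed limit or range.

## Working session

There is one attempt and no reset: what is moved stays moved. The work goes in short steps, each a Python script; the robot and the scene stay as the last script left them, time stands still between calls to the robot, and variables do not carry over. Pictures are saved under pics/ and viewed, and the job is handed in when it is done.

```bash
ls -la; mkdir -p pics; python3 - <<'E'
from rig import ctrl
import cv2, numpy as np
for n in ("top","side","wrist"):
    p=ctrl.get_image(n); cv2.imwrite(f"pics/{n}_0.png",p["color"])
    print(n,p["K"].tolist(),np.round(p["D"],4),np.round(p["world_to_cam"],4).tolist())
print(ctrl.read_time_s(),ctrl.read_ee_pos(),ctrl.read_eef_rot(),ctrl.read_width())
E
```

```text
total 12
drwxr-xr-x  3 agent agent 4096 Dec  7 03:48 .
drwxr-xr-x 23 root  root  4096 Dec  7 03:48 ..
drwxr-xr-x  2 agent agent 4096 Dec  7 03:48 pics
top [[521.1458853944266, 0.0, 326.82718028431316], [0.0, 521.1458853944266, 234.42901102796148], [0.0, 0.0, 1.0]] [-0.144  0.     0.     0.     0.   ] [[-0.0244, -0.9996, -0.0114, 0.0159], [-0.9864, 0.0259, -0.162, 0.5834], [0.1623, 0.0073, -0.9867, 1.3846], [0.0, 0.0, 0.0, 1.0]]
side [[493.32073319904856, 0.0, 324.1469794137096], [0.0, 493.32073319904856, 234.05246918478971], [0.0, 0.0, 1.0]] [-0.1195  0.      0.      0.      0.    ] [[-0.9802, -0.1978, -0.0054, 0.5683], [-0.1093, 0.5641, -0.8185, 0.1084], [0.165, -0.8017, -0.5745, 1.4789], [0.0, 0.0, 0.0, 1.0]]
wrist [[344.36227503642357, 0.0, 320.151435730358], [0.0, 344.36227503642357, 244.8338885364718], [0.0, 0.0, 1.0]] [-0.0228  0.      0.      0.      0.    ] [[0.226, -0.9741, -0.002, -0.5745], [-0.9335, -0.2172, 0.2852, -0.036], [-0.2782, -0.0626, -0.9585, 0.3808], [0.0, 0.0, 0.0, 1.0]]
0.15 [ 0.13034815 -0.55940924  0.2303509 ] [ 0.55335292  0.44012636  0.55426301 -0.43918316] 0.08566277910701725
```

View pics/top_0.png

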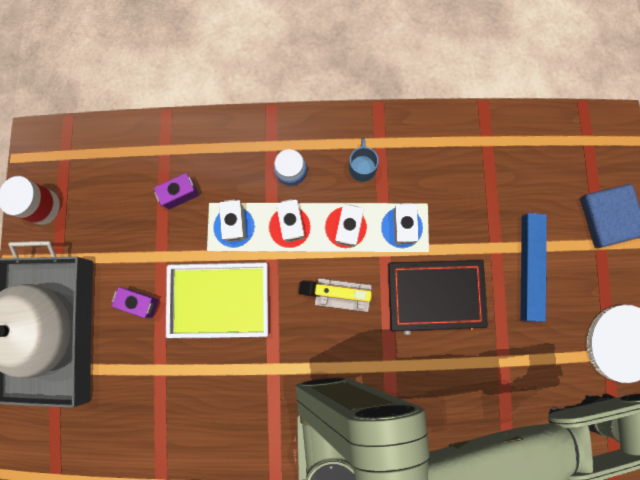

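View pics/side_0.png

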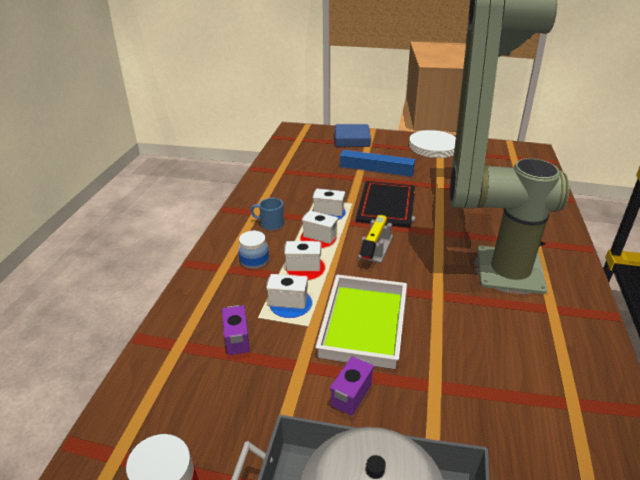

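View pics/wrist_0.png

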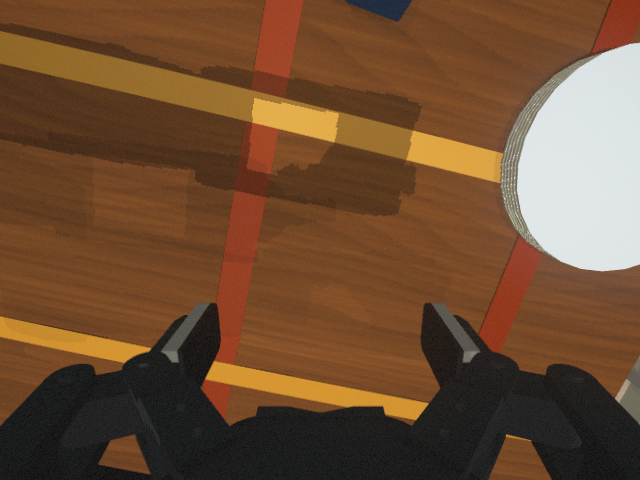

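The top view shows tub dots near columns 231, 290, 349 and 407, row 222, on blue, red, red and blue trivets. The thermometer is at (340,292) with its head to the left, the tray at (217,300) and the plate at (437,295). Next I'll measure these from depth in the top and side views.

```bash
cat > h.py <<'E'
from rig import ctrl
import cv2, numpy as np
from scipy.spatial.transform import Rotation as R
def cloud(p):
    z=p["range_z"]; h,w=z.shape
    u,v=np.meshgrid(np.arange(w),np.arange(h))
    n=cv2.undistortPoints(np.stack([u,v],-1).reshape(-1,1,2).astype(np.float64),p["K"],p["D"]).reshape(h,w,2)
    c=np.concatenate([n*z[...,None],z[...,None]],-1)
    T=np.linalg.inv(p["world_to_cam"])
    P=c@T[:3,:3].T+T[:3,3]; P[z<=0]=np.nan
    return P
def ray(p,uv):
    n=cv2.undistortPoints(np.array(uv,float).reshape(-1,1,2),p["K"],p["D"])[0,0]
    T=np.linalg.inv(p["world_to_cam"])
    return T[:3,3],T[:3,:3]@np.array([n[0],n[1],1.])
def proj(p,X):
    rv,_=cv2.Rodrigues(p["world_to_cam"][:3,:3])
    return cv2.projectPoints(np.array(X,float).reshape(-1,1,3),rv,p["world_to_cam"][:3,3],p["K"],p["D"])[0].reshape(-1,2)
def onplane(p,uv,z):
    o,d=ray(p,uv); return o+d*(z-o[2])/d[2]
def tri(obs):
    A=np.zeros((3,3));b=np.zeros(3)
    for p,uv in obs:
        o,d=ray(p,uv); d=d/np.linalg.norm(d); M=np.eye(3)-np.outer(d,d); A+=M;b+=M@o
    return np.linalg.solve(A,b)
def hsv(p): return cv2.cvtColor(p["color"],cv2.COLOR_BGR2HSV)
def rect(P):
    (c,(w,h),a)=cv2.minAreaRect(P[:,:2].astype(np.float32)*1000)
    if w<h: w,h=h,w; a+=90
    return np.round(np.array(c)/1000,4),round(w,1),round(h,1),round((a+90)%180-90,1)
def tubs(p,zlo=.05,zhi=.1,S=None):
    """white lid blobs with a dark dot: list of (dot xy, z, long-axis deg, uv)"""
    P=cloud(p);H=hsv(p)
    ok=(P[...,2]>zlo)&(P[...,2]<zhi)&(P[...,0]>.2)&(P[...,0]<.8)&(abs(P[...,1])<.6)
    lid=(ok&((H[...,1]<45)&(H[...,2]>110)|(ok&(H[...,2]<60)))).astype(np.uint8)
    n,L,st,ce=cv2.connectedComponentsWithStats(lid)
    out=[]
    for i in range(1,n):
        if st[i,4]<250: continue
        m=L==i; Q=P[m]; zt=np.nanmedian(Q[:,2]); 
        Q=Q[abs(Q[:,2]-zt)<.012]
        dk=m&(H[...,2]<70)
        vv,uu=np.nonzero(dk)
        out.append((st[i,4],rect(Q),round(float(zt),4),dk.sum(),(uu.mean(),vv.mean()) if dk.sum() else None))
    return out
E
python3 - <<'E'
from h import *
t=ctrl.get_image("top");s=ctrl.get_image("side")
for p in (t,s):
    print("---")
    for x in tubs(p): print(x)
    P=cloud(p);H=hsv(p)
    ws=(P[...,0]>.15)&(P[...,0]<.85)&(abs(P[...,1])<.6)
    def rep(n,m,z=(-.01,.2)):
        m=m&ws&(P[...,2]>z[0])&(P[...,2]<z[1])
        k,L,st,ce=cv2.connectedComponentsWithStats(m.astype(np.uint8))
        for i in range(1,k):
            if st[i,4]>150: 
                Q=P[L==i]; print(n,st[i,4],ce[i].round(1),rect(Q),np.percentile(Q[:,2],[5,50,95]).round(3))
    rep("yellow",(abs(H[...,0]-28)<5)&(H[...,1]>150)&(H[...,2]>120),(.04,.12))
    rep("green",(abs(H[...,0]-37)<6)&(H[...,1]>150)&(H[...,2]>100))
    rep("red",((H[...,0]<4)|(H[...,0]>176))&(H[...,1]>200)&(H[...,2]>140))
    rep("blue",(abs(H[...,0]-108)<8)&(H[...,1]>120))
    rep("black",(H[...,2]<60),(.012,.05))
    rep("foil",(H[...,1]<50)&(H[...,2]>100),(.03,.05))
    rep("cream",(H[...,1]<50)&(H[...,2]>100),(-.01,.01))
    for nm in ("thermometer","tub_1","foil_tray","warming_plate","window"):
        print(nm,[(np.round(np.array(d["box"])*[640,480,640,480]),round(d["confidence"],2)) for d in ctrl.find_in(p,nm)][:6])
E
```

```text
---
(np.int32(541), (array([0.7709, 0.1016]), 74.6, 58.0, 89.7), 0.0851, np.int64(0), None)
(np.int32(807), (array([0.6287, 0.2626]), 109.8, 59.2, 5.5), 0.0742, np.int64(77), (np.float64(230.02597402597402), np.float64(218.63636363636363)))
(np.int32(768), (array([0.624 , 0.1018]), 109.1, 57.1, 10.1), 0.0743, np.int64(75), (np.float64(289.4533333333333), np.float64(218.72)))
(np.int32(825), (array([ 0.6074, -0.216 ]), 108.9, 58.9, -0.5), 0.0744, np.int64(86), (np.float64(406.74418604651163), np.float64(221.95348837209303)))
(np.int32(776), (array([ 0.6062, -0.0597]), 109.0, 57.5, -13.6), 0.0745, np.int64(79), (np.float64(349.3544303797468), np.float64(223.53164556962025)))
yellow 345 [335.2 291.6] (array([ 0.4249, -0.0173]), 103.0, 25.3, 81.1) [0.074 0.078 0.083]
blue 371 [390.6 229.6] (array([ 0.595 , -0.1862]), 115.5, 61.4, 24.6) [-0.     0.005  0.011]
blue 402 [237.5 230.6] (array([0.6138, 0.2675]), 115.5, 100.8, -83.2) [0.    0.004 0.01 ]
black 987 [446.9 290.6] (array([ 0.4113, -0.3007]), 268.3, 188.3, -89.8) [0.016 0.021 0.026]
black 2576 [449.7 291.6] (array([ 0.4121, -0.3098]
[... 2313 characters left out ...]
.9] (array([0.6166, 0.1452]), 398.1, 136.3, 87.9) [-0.002  0.002  0.006]
thermometer [(array([374., 239.,  26.,  44.]), 0.56), (array([374., 241.,  37.,  40.]), 0.41)]
tub_1 [(array([235., 330.,  29.,  49.]), 0.82), (array([353., 384.,  44.,  57.]), 0.78), (array([328., 202.,  34.,  31.]), 0.76), (array([306., 259.,  41.,  30.]), 0.74), (array([288., 291.,  40.,  34.]), 0.65), (array([323., 227.,  39.,  31.]), 0.63)]
foil_tray [(array([360., 322.,  91.,  99.]), 0.88), (array([306., 264.,  95., 124.]), 0.66)]
warming_plate [(array([385., 204.,  60.,  46.]), 0.91), (array([343., 216.,   8.,   7.]), 0.29)]
window [(array([375., 236.,  27.,  47.]), 0.78), (array([307., 265.,  89., 119.]), 0.44)]
```

```bash
cat >> h.py <<'E'
def orient(th,s=1):
    x=np.array([0,0,-1.]); z=s*np.array([-np.sin(th),np.cos(th),0]); y=np.cross(z,x)
    q=R.from_matrix(np.stack([x,y,z],1)).as_quat(); return [q[3],q[0],q[1],q[2]]
E
python3 - <<'E'
from h import *
th=np.deg2rad(81)
for s in (1,-1):
    print(s,ctrl.ik([.43,-.03,.25],orient(th,s)))
    for t in (0,-30,30,60,80): print(t,[np.round(j,2) if (j:=ctrl.ik([.45,y,.17],orient(np.deg2rad(t),s))) is not None else None for y in (.26,-.21)])
E
```

```text
1 None
0 [array([ 0.36,  0.15,  1.74, -0.  ,  1.25, -1.21]), array([-0.61,  0.1 ,  1.8 , -0.  ,  1.24, -2.18])]
-30 [array([ 0.36,  0.15,  1.74, -0.  ,  1.25, -0.69]), array([-0.61,  0.1 ,  1.8 , -0.  ,  1.24, -1.66])]
30 [array([ 0.36,  0.15,  1.74, -0.  ,  1.25, -1.74]), array([-0.61,  0.1 ,  1.8 , -0.  ,  1.24, -2.71])]
60 [array([ 0.36,  0.15,  1.74, -0.  ,  1.25, -2.26]), None]
80 [array([ 0.36,  0.15,  1.74, -0.  ,  1.25, -2.61]), array([-0.61,  0.1 ,  1.8 , -0.  ,  1.24,  2.71])]
-1 [-2.70991070e-01 -1.26636912e-01  1.84817058e+00 -4.44089210e-16
  1.42005898e+00 -1.13911438e-01]
0 [array([ 0.36,  0.15,  1.74, -0.  ,  1.25,  1.93]), array([-0.61,  0.1 ,  1.8 , -0.  ,  1.24,  0.96])]
-30 [array([ 0.36,  0.15,  1.74, -0.  ,  1.25,  2.45]), array([-0.61,  0.1 ,  1.8 , -0.  ,  1.24,  1.48])]
30 [array([ 0.36,  0.15,  1.74, -0.  ,  1.25,  1.4 ]), array([-0.61,  0.1 ,  1.8 , -0.  ,  1.24,  0.44])]
60 [array([ 0.36,  0.15,  1.74, -0.  ,  1.25,  0.88]), array([-0.61,  0.1 ,  1.8 , -0.  ,  1.24, -0.09])]
80 [array([ 0.36,  0.15,  1.74, -0.  ,  1.25,  0.53]), array([-0.61,  0.1 ,  1.8 , -0.  ,  1.24, -0.44])]
```

```bash
python3 - <<'E'
from h import *
th=np.deg2rad(81)
ctrl.move_to([.40,-.02,.27],orient(th,-1))
p=ctrl.get_image("wrist"); cv2.imwrite("pics/w1.png",p["color"])
T=np.linalg.inv(p["world_to_cam"]); print(T[:3,3].round(3))
P=cloud(p);H=hsv(p)
m=(abs(H[...,0]-28)<6)&(H[...,1]>150)&(H[...,2]>100)&(P[...,2]>.07)&(P[...,2]<.09)
Q=P[m];print(len(Q),rect(Q),np.nanmedian(Q[:,2]))
print(ctrl.read_time_s())
E
```

```text
[0.413 0.05  0.414]
814 (array([ 0.422, -0.037]), 141.8, 23.0, 81.0) 0.07885790375217308
2.9667
```

View pics/w1.png

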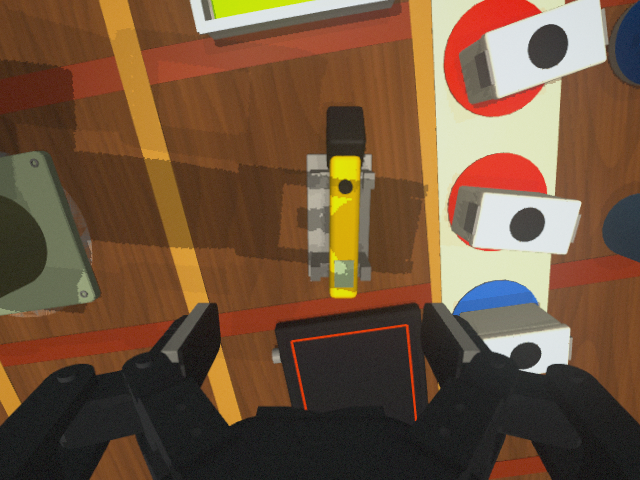

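The wrist view shows the yellow handle from (345,155) to (343,297), the head above it at (345,130), and the cradle saddles at rows 175 and 265. I'll take a second viewpoint for height and the along-axis position.

```bash
python3 - <<'E'
from h import *
th=np.deg2rad(81); d=np.array([np.cos(th),np.sin(th)]); n=np.array([-d[1],d[0]])
obs=[]
for k,(x,y,z) in enumerate([(.41,-.09,.27),(.45,-.11,.22)]):
    ctrl.move_to([x,y,z],orient(th,-1)); ctrl.dwell(.2)
    p=ctrl.get_image("wrist"); cv2.imwrite(f"pics/w2_{k}.png",p["color"])
    P=cloud(p);H=hsv(p); ref=np.array([.424,-.027])
    a=(P[...,:2]-ref)@d; b=(P[...,:2]-ref)@n
    near=(abs(a)<.13)&(abs(b)<.05)
    y=(abs(H[...,0]-28)<7)&(H[...,1]>120)&(H[...,2]>80)&near&(P[...,2]>.055)
    Q=P[y]; print("yel",y.sum(),rect(Q),np.nanmedian(Q[:,2]).round(4),"a",np.percentile(a[y],[.5,99.5]).round(4),"b",np.percentile(b[y],[1,99]).round(4))
    vv,uu=np.nonzero(y); obs.append((p,cv2.minAreaRect(np.stack([uu,vv],1).astype(np.float32))))
    g=(H[...,1]<60)&(H[...,2]>50)&near&(P[...,2]>.045)&(P[...,2]<.068)
    print("grey",g.sum(),"a",np.percentile(a[g],[1,99]).round(4),"b",np.percentile(b[g],[1,99]).round(4),np.histogram(a[g],np.arange(-.1,.1,.01))[0])
    bl=(H[...,2]<60)&near&(a>.05)&(P[...,2]>.03)
    print("head",bl.sum(),"a",np.percentile(a[bl],[1,99]).round(4),"b",np.percentile(b[bl],[1,99]).round(4),"z",np.percentile(P[bl][:,2],[1,99]).round(3))
    print(obs[-1][1])
X=tri([(p,r[0]) for p,r in obs]);print("tri centre",X)
E
```

```text
yel 2274 (array([ 0.4238, -0.0326]), 132.9, 23.7, 80.7) 0.079 a [-0.059   0.0607] b [-0.0123  0.0113]
grey 1245 a [-0.0697  0.099 ] b [-0.0308  0.0341] [  0   0   6 303 260   0   0   0   0   0   0   0  42 386 220   6   0   0
   0]
head 1887 a [0.0564 0.1072] b [-0.0176  0.0167] z [0.057 0.087]
((324.9999694824219, 153.99996948242188), (25.999996185302734, 143.99996948242188), 0.0)
yel 3008 (array([ 0.4222, -0.0374]), 143.1, 25.1, 81.5) 0.0792 a [-0.0794  0.0607] b [-0.0113  0.0106]
grey 1658 a [-0.0694  0.0459] b [-0.0313  0.0343] [  0   0   0 397 331   0   0   0   0   0   0   0  65 534 331   0   0   0
   0]
head 2525 a [0.0554 0.0985] b [-0.0187  0.0159] z [0.047 0.088]
((270.336181640625, 142.6311492919922), (184.28297424316406, 29.129526138305664), 87.85240936279297)
tri centre [ 0.42429142 -0.03076979  0.07820679]
```

View pics/w2_1.png

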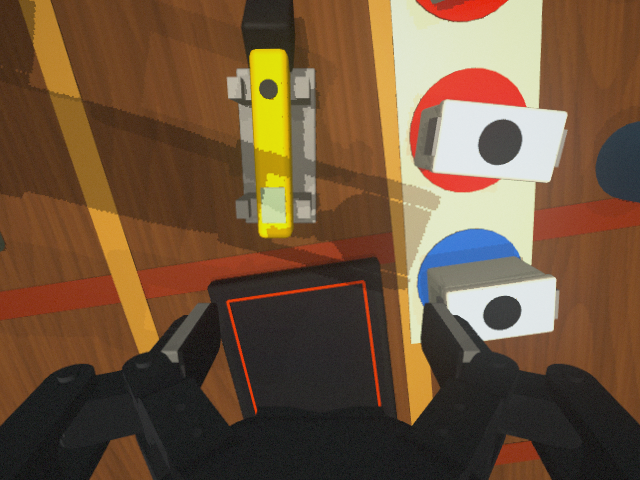

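```bash
python3 - <<'E'
from h import *
th=np.deg2rad(81); q=orient(th,-1)
ctrl.move_to([.4238,-.0275,.13],q)
print(ctrl.servo_line([.4238,-.0275,.045],v=.1,force_limit=8), ctrl.read_ee_pos())
t=ctrl.read_time_s()
for w in (.036,.032,.030,.029,.028,.027,.026,.024,.022,.018,.010):
    ctrl.move_gripper(w); print(w,round(ctrl.read_width(),5),np.round(ctrl.read_ft_force(),2),round(ctrl.read_time_s()-t,2))
E
```

```text
False [ 0.42461877 -0.02784106  0.045623  ]
0.036 0.0361 [-0.23  0.81 -0.16] 0.53
0.032 0.03201 [ 0.42 -0.41  0.43] 0.75
0.03 0.02963 [-0.21 -0.38  0.4 ] 0.97
0.029 0.02965 [-0.47  0.38  1.78] 1.18
0.028 0.02867 [-0.63 -0.73  2.45] 1.4
0.027 0.02925 [-1.78  0.96  4.27] 1.62
0.026 0.02934 [-1.7  1.8  4.5] 1.83
0.024 0.02925 [-2.15  0.33  5.2 ] 2.05
0.022 0.02898 [-2.26  0.8   4.47] 2.27
0.018 0.02932 [-1.7  -0.29  4.94] 2.48
0.01 0.02947 [-1.89 -1.08  5.08] 2.7
```

```bash
python3 - <<'E'
from h import *
th=np.deg2rad(81); q=orient(th,-1)
ctrl.servo_line([.4238,-.0275,.19],v=.12); ctrl.dwell(.3)
print(ctrl.read_ee_pos(),ctrl.read_ft_force(),ctrl.read_wrist_torque(),ctrl.read_width())
p=ctrl.get_image("wrist"); cv2.imwrite("pics/w3.png",p["color"])
t=ctrl.get_image("top"); cv2.imwrite("pics/t3.png",t["color"])
s=ctrl.get_image("side"); cv2.imwrite("pics/s3.png",s["color"])
for x in tubs(t): print(x)
P=cloud(p);H=hsv(p); y=(abs(H[...,0]-28)<7)&(H[...,1]>120)&(H[...,2]>80)&(P[...,2]>.15)
print(rect(P[y]),np.nanmedian(P[y][:,2]),ctrl.read_time_s())
E
```

```text
[ 0.42356212 -0.02742569  0.18959778] [ 0.72355785 -0.63634211 -1.01438478] [ 0.01125704 -0.02761598  0.03375889] 0.029490359396572206
(np.int32(541), (array([0.7706, 0.1017]), 75.2, 58.4, 89.6), 0.085, np.int64(0), None)
(np.int32(810), (array([0.6288, 0.2624]), 109.0, 59.6, 4.8), 0.0744, np.int64(77), (np.float64(229.96103896103895), np.float64(218.75324675324674)))
(np.int32(770), (array([0.624 , 0.1016]), 107.7, 57.3, 10.5), 0.0746, np.int64(75), (np.float64(289.48), np.float64(218.74666666666667)))
(np.int32(824), (array([ 0.6071, -0.2159]), 109.1, 59.0, -0.2), 0.0745, np.int64(87), (np.float64(406.735632183908), np.float64(221.97701149425288)))
(np.int32(779), (array([ 0.607 , -0.0597]), 109.2, 57.9, -13.7), 0.0745, np.int64(79), (np.float64(349.3544303797468), np.float64(223.53164556962025)))
(array([0.431 , 0.0143]), 38.7, 21.8, 81.2) 0.2235157477052469 10.3
```

View pics/w3.png

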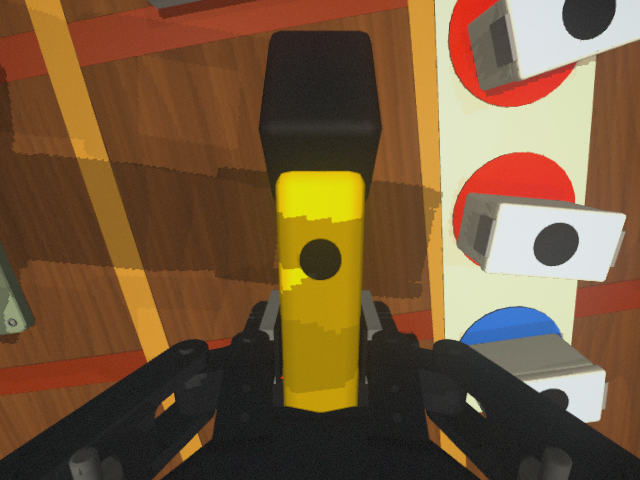

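View pics/s3.png

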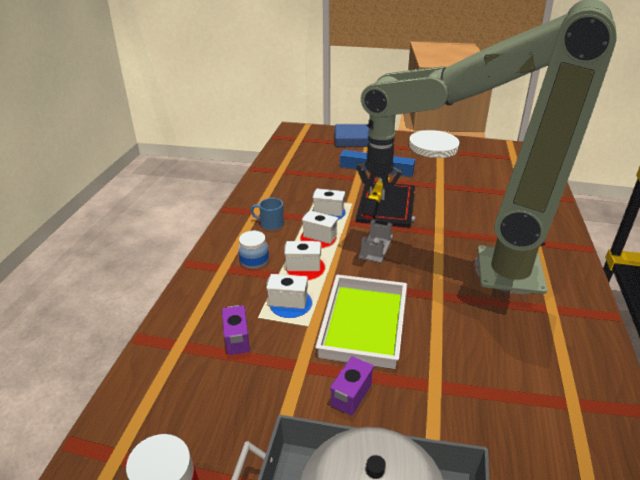

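View pics/t3.png

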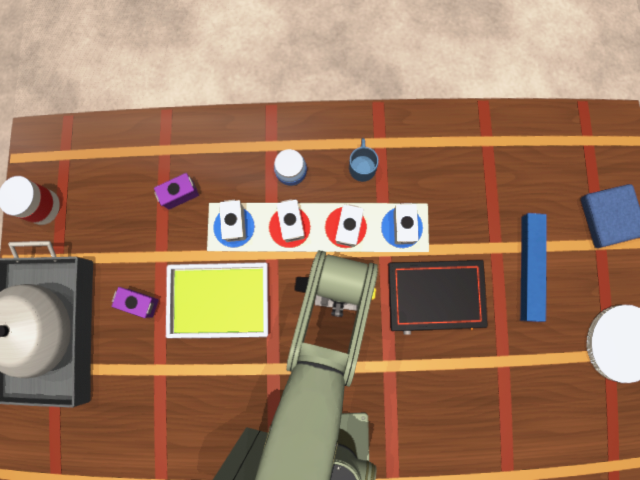

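The handle is level and straight in the jaws, and all four tubs are unmoved (dots at (230,219), (289,219), (349,224), (407,222)). I'll aim at tub 1.

```bash
cat >> h.py <<'E'
YS={1:.2626,2:.1018,3:-.0597,4:-.216}
def dots(p):
    """black dots on white lids: rays to z=.0744"""
    out=[]
    for a,r,z,n,uv in tubs(p):
        if uv is None or n<20: continue
        out.append((onplane(p,uv,.0744),r[3],n))
    return out
def dotof(p,ref,tol=.07):
    c=[d for d in dots(p) if np.hypot(*(d[0][:2]-np.array(ref)[:2]))<tol]
    return min(c,key=lambda d:np.hypot(*(d[0][:2]-np.array(ref)[:2]))) if c else None
def aimtcp(dot,th):
    d=np.array([np.cos(th),np.sin(th),0]);up=np.array([0,0,1.])
    w=np.array(dot)-.1*(d-up)/np.sqrt(2)
    o=w-.1*d+.028*up
    return o-np.array([0,0,.0184])
E
python3 - <<'E'
from h import *
t=ctrl.get_image("top"); s=ctrl.get_image("side")
for n,p in(("t",t),("s",s)):
    for d in dots(p): print(n,d[0].round(4),d[1:])
dot=dotof(t,(.6287,.2626))[0]
q=orient(0,-1)
X=aimtcp(dot,0); print(X, ctrl.ik(X,q))
ctrl.move_to([.38,.15,.2],q)
ctrl.move_to(X,q); ctrl.dwell(.4)
for n in("top","side","wrist"):
    p=ctrl.get_image(n); cv2.imwrite(f"pics/a1_{n}.png",p["color"])
    for d in dots(p): print(n,d[0].round(4),d[1:])
print(ctrl.read_ee_pos(),ctrl.read_time_s())
E
```

```text
t [0.6295 0.2636 0.0744] (5.3, np.int64(77))
t [0.6249 0.1012 0.0744] (10.5, np.int64(74))
t [ 0.6079 -0.2165  0.0744] (-0.3, np.int64(86))
t [ 0.6075 -0.0607  0.0744] (-13.4, np.int64(79))
s [ 0.6071 -0.0605  0.0744] (-13.3, np.int64(25))
s [0.6252 0.1019 0.0744] (11.9, np.int64(33))
s [0.6295 0.2638 0.0744] (3.8, np.int64(51))
[0.4588086  0.26362651 0.15471068] [ 3.57894903e-01  1.87134195e-01  1.73215028e+00 -4.44089210e-16
  1.22230818e+00  1.92869123e+00]
top [0.6292 0.264  0.0744] (4.3, np.int64(73))
top [0.6254 0.101  0.0744] (10.3, np.int64(72))
top [ 0.6082 -0.2166  0.0744] (-0.8, np.int64(81))
top [ 0.6079 -0.0607  0.0744] (-13.6, np.int64(75))
side [ 0.6069 -0.0607  0.0744] (-12.0, np.int64(24))
side [0.6252 0.1019 0.0744] (11.1, np.int64(33))
side [0.6297 0.2639 0.0744] (6.2, np.int64(50))
wrist [0.6108 0.1001 0.0744] (-81.6, np.int64(251))
wrist [0.3993 0.4751 0.0744] (-19.2, np.int64(347))
[0.45885407 0.26345091 0.15500711] 13.2
```

View pics/a1_top.png

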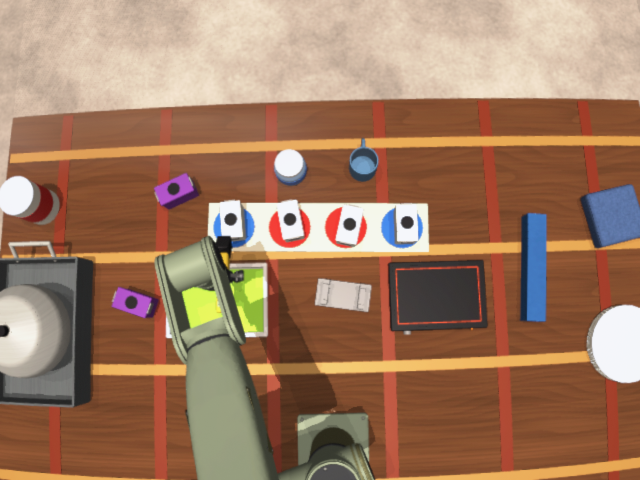

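View pics/a1_wrist.png

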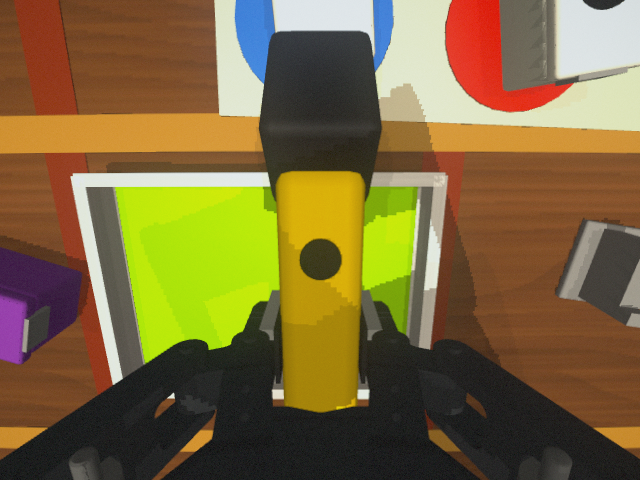

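View pics/a1_side.png

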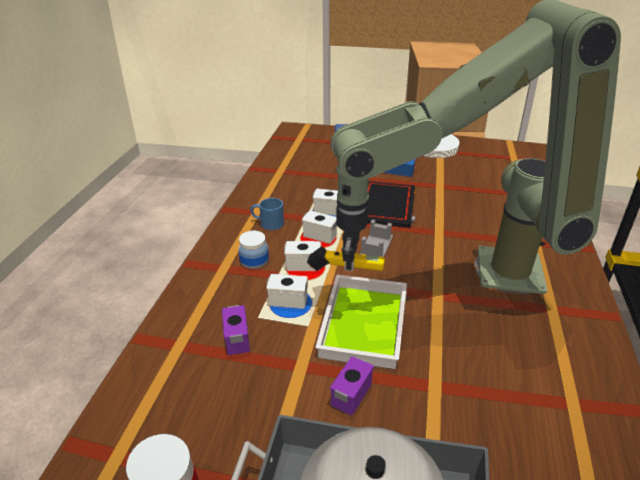

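Arm is aimed at tub 1 (dot at (230,219)), and both cameras agree on the dot to 1 mm. I'll hold here, then do the others, checking each dot before and after its hold.

```bash
python3 - <<'E'
from h import *
q=orient(0,-1)
ref={1:(.6294,.2637),2:(.6251,.1014),3:(.6075,-.0607),4:(.608,-.2166)}
for k in (1,2,3,4):
    for att in range(3):
        t=ctrl.get_image("top"); d=dotof(t,ref[k])
        if d is None: print(k,"not seen"); raise SystemExit
        X=aimtcp(d[0],0)
        if np.linalg.norm(ctrl.read_ee_pos()-X)>.003:
            if np.linalg.norm(ctrl.read_ee_pos()-X)<.03: ctrl.servo_line(X,v=.05)
            else: ctrl.servo_line(X,v=.15)
        ctrl.dwell(.4); t0=ctrl.read_time_s(); ctrl.dwell(3.3)
        e=ctrl.read_ee_pos(); t=ctrl.get_image("top"); d2=dotof(t,ref[k]); s=ctrl.get_image("side"); d3=dotof(s,ref[k])
        print(k,att,d[0].round(4),e.round(4),(e-X).round(4),"after",d2[0].round(4),None if d3 is None else d3[0].round(4),round(t0,2))
        if np.linalg.norm(d2[0]-d[0])<.004: break
    cv2.imwrite(f"pics/b{k}_top.png",t["color"]);cv2.imwrite(f"pics/b{k}_side.png",s["color"])
    print([ (x[0][:2].round(3).tolist(),x[1]) for x in dots(t)])
    if k<4:  # lift a bit back before moving on
        pass
print(ctrl.read_time_s())
E
cd pics; python3 -c "
import cv2,numpy as np
cv2.imwrite('bm.png',np.vstack([np.hstack([cv2.imread(f'b{k}_side.png')[150:350,200:500] for k in r]) for r in ((1,2),(3,4))]))"
```

```text
1 0 [0.6293 0.2641 0.0744] [0.4588 0.2636 0.1547] [ 0.0002 -0.0005 -0.    ] after [0.6286 0.2639 0.0744] [0.6296 0.264  0.0744] 13.65
[([0.629, 0.264], 4.9), ([0.625, 0.101], 10.7), ([0.608, -0.217], -0.4), ([0.608, -0.061], -13.6)]
2 0 [0.6254 0.101  0.0744] [0.4547 0.101  0.1547] [-0.  0. -0.] after [0.6243 0.1011 0.0744] [0.6252 0.1019 0.0744] 18.73
[([0.63, 0.264], 4.4), ([0.624, 0.101], 10.5), ([0.608, -0.217], -0.5), ([0.608, -0.061], -13.6)]
3 0 [ 0.6076 -0.0609  0.0744] [ 0.4368 -0.0609  0.1547] [-0. -0. -0.] after [ 0.6045 -0.0343  0.0744] [ 0.6039 -0.0338  0.0744] 23.82
3 1 [ 0.6043 -0.0343  0.0744] [ 0.4336 -0.0343  0.1547] [0. 0. 0.] after [ 0.6044 -0.0342  0.0744] [ 0.6041 -0.0342  0.0744] 28.35
[([0.63, 0.264], 4.3), ([0.625, 0.101], 10.6), ([0.608, -0.217], -0.0), ([0.604, -0.034], -15.8)]
4 0 [ 0.6077 -0.2165  0.0744] [ 0.437  -0.2165  0.1547] [-0.  0. -0.] after [ 0.6077 -0.2167  0.0744] None 33.57
[([0.629, 0.264], 5.8), ([0.625, 0.101], 11.0), ([0.608, -0.217], -0.5), ([0.604, -0.034], -15.8)]
36.9667
```

View pics/bm.png

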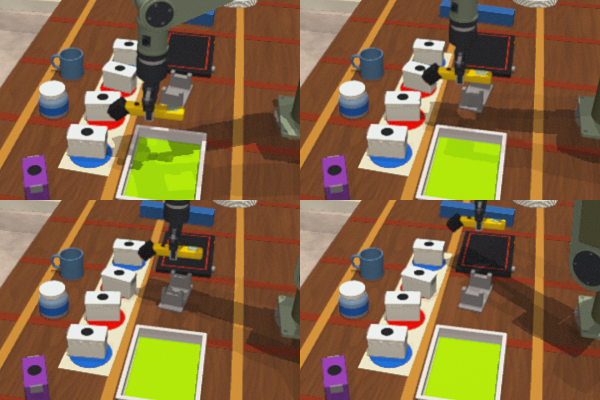

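Tub 3 was knocked about 27 mm during its hold. I re-aimed at its new place and held again. Next I'll measure the empty cradle and lay the thermometer back.

```bash
python3 - <<'E'
from h import *
th=np.deg2rad(81.1); d=np.array([np.cos(th),np.sin(th)]); n=np.array([-d[1],d[0]]); ref=np.array([.4238,-.0275])
for nm in("top","side"):
    p=ctrl.get_image(nm);P=cloud(p)
    a=(P[...,:2]-ref)@d; b=(P[...,:2]-ref)@n
    g=(abs(a)<.09)&(abs(b)<.05)&(P[...,2]>.045)&(P[...,2]<.075)
    Q=P[g]; print(nm,g.sum(),rect(Q),"a",np.percentile(a[g],[1,99]).round(4),"b",np.percentile(b[g],[1,99]).round(4), ((np.array(rect(Q)[0])-ref)@d).round(4),((np.array(rect(Q)[0])-ref)@n).round(4))
q=orient(th,-1)
ctrl.servo_line([.40,-.10,.2],v=.2)
ctrl.move_to([.4238,-.0275,.16],q)
p=ctrl.get_image("wrist"); cv2.imwrite("pics/w5.png",p["color"]); print(ctrl.read_time_s())
E
```

```text
top 294 (array([ 0.4191, -0.0381]), 116.2, 66.5, 81.1) a [-0.069   0.0468] b [-0.0296  0.036 ] -0.0112 0.003
side 207 (array([ 0.4179, -0.0366]), 122.9, 66.2, 81.1) a [-0.0697  0.0503] b [-0.0285  0.0368] -0.0099 0.0044
39.0417
```

View pics/w5.png

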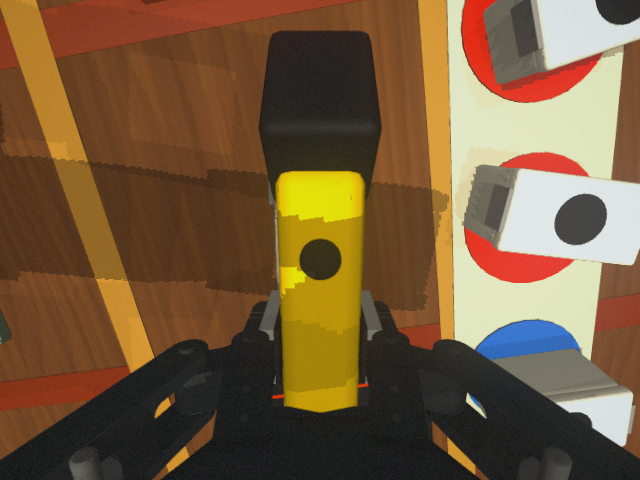

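```bash
python3 - <<'E'
from h import *
ctrl.servo_line([.4232,-.0274,.07],v=.12)
print(ctrl.servo_line([.4232,-.0274,.0445],v=.03,force_limit=4), ctrl.read_ee_pos(),ctrl.read_ft_force())
ctrl.move_gripper(.045); ctrl.move_gripper(.085)
ctrl.servo_line([.4232,-.0274,.16],v=.15)
ctrl.move_to([.40,-.1,.25],orient(np.deg2rad(81.1),-1))
th=np.deg2rad(81); d=np.array([np.cos(th),np.sin(th)]); n=np.array([-d[1],d[0]])
p=ctrl.get_image("wrist"); cv2.imwrite("pics/w6.png",p["color"])
P=cloud(p);H=hsv(p); ref=np.array([.424,-.027])
a=(P[...,:2]-ref)@d; b=(P[...,:2]-ref)@n
near=(abs(a)<.13)&(abs(b)<.05)
y=(abs(H[...,0]-28)<7)&(H[...,1]>120)&(H[...,2]>80)&near&(P[...,2]>.055)
Q=P[y]; print("yel",rect(Q),np.nanmedian(Q[:,2]).round(4),"a",np.percentile(a[y],[.5,99.5]).round(4),"b",np.percentile(b[y],[1,99]).round(4))
t=ctrl.get_image("top"); print([(x[0][:2].round(4).tolist(),x[1]) for x in dots(t)],ctrl.read_time_s())
E
```

```text
True [ 0.42266484 -0.02725178  0.0451376 ] [-0.88401776  0.52955667  4.74507859]
yel (array([ 0.4228, -0.031 ]), 132.2, 24.9, 81.0) 0.079 a [-0.0657  0.0611] b [-0.0116  0.0121]
[([0.6297, 0.264], 4.6), ([0.6253, 0.1012], 10.8), ([0.6079, -0.2168], -0.7), ([0.6044, -0.0341], -15.6)] 43.0667
```

View pics/w6.png

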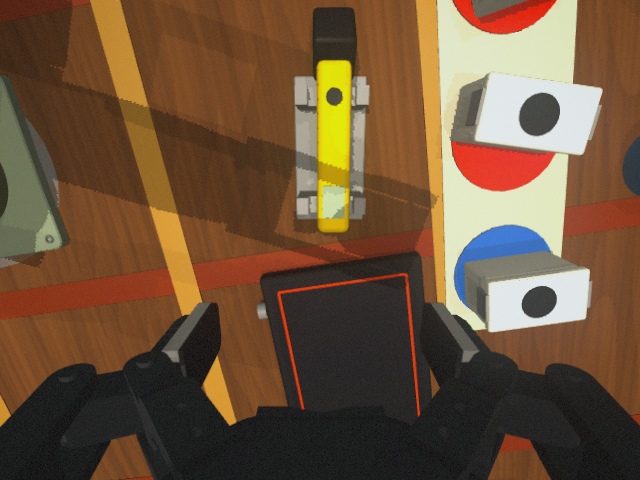

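The thermometer is back in its cradle (handle from (334,60) to (334,232), same place to about 1 mm). Next is tub 3, gripped in small closing steps to keep the squeeze low.

```bash
cat >> h.py <<'E'
def W(n=6): return float(np.mean([ctrl.read_width() for _ in range(n)]))
def F(n=6): return np.mean([ctrl.read_ft_force() for _ in range(n)],0)
E
python3 - <<'E'
from h import *
t=ctrl.get_image("top"); d=dotof(t,(.6043,-.034)); al=np.deg2rad(d[1]); print(d)
q=orient(al,-1); x,y=d[0][:2]
for X in ([.411,-.36,.06],[.411,-.245,.06],[.411,.25,.05],[.411,.37,.05]): print(np.round(ctrl.ik(X,orient(0,-1)),2))
ctrl.move_to([x,y,.16],q)
ctrl.servo_line([x,y,.036],v=.12,force_limit=8)
t0=ctrl.read_time_s(); print(ctrl.read_ee_pos(),F())
print("dt reads",ctrl.read_time_s()-t0)
for w in (.066,.062,.060,.0590,.0585,.058):
    ctrl.move_gripper(w); print(w,round(W(),5),F().round(2),round(ctrl.read_time_s()-t0,2))
p=ctrl.get_image("wrist"); cv2.imwrite("pics/g3.png",p["color"])
E
```

```text
(array([ 0.60449899, -0.0341241 ,  0.0744    ]), -15.6, np.int64(76))
[-0.88  0.35  1.75 -0.    1.04  0.69]
[-0.72  0.23  1.92 -0.    1.    0.85]
[ 0.37  0.25  1.92 -0.    0.98  1.94]
[ 0.58  0.38  1.74 -0.    1.03  2.15]
[ 0.60545877 -0.03431703  0.03704973] [-0.52023379  0.46176766  0.33514315]
dt reads 0.0
0.066 0.06612 [-0.83  0.02 -0.03] 0.33
0.062 0.06213 [0.47 0.08 0.45] 0.55
0.06 0.05986 [-0.05 -0.34  0.67] 0.77
0.059 0.0586 [ 0.3   0.28 -0.39] 0.98
0.0585 0.05853 [ 1.17  0.29 -0.14] 1.2
0.058 0.05789 [-0.17  1.54 -0.06] 1.42
```

View pics/g3.png

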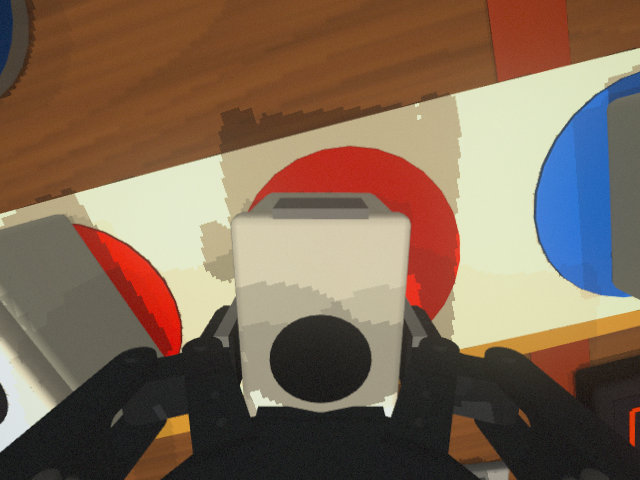

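The tub sits centred between the pads (dot at (320,358)) and the jaws are nearly touching. I'll close a little at a time and try a small lift each time.

```bash
python3 - <<'E'
from h import *
t0=ctrl.read_time_s(); f0=F(100); print("W",round(W(100),5))
e=[.60449899,-.0341241,.036]
for w in (.0577,.0574,.0571,.0568,.0565,.0562):
    ctrl.move_gripper(w); w1=W(100); f1=F(100)
    ctrl.servo_line([e[0],e[1],.042],v=.04); ctrl.dwell(.15)
    f2=F(100)
    print(w,round(w1,5),f1.round(2),"lift",f2.round(2),round(W(100),5),round(ctrl.read_time_s()-t0,2))
    if f1[2]-f2[2]>2.2: break
    ctrl.servo_line([e[0],e[1],.036],v=.04)
s=ctrl.get_image("side"); cv2.imwrite("pics/s7.png",s["color"][130:330,200:500].repeat(2,0).repeat(2,1))
E
```

```text
W 0.05775
0.0577 0.05796 [0.12 3.21 1.38] lift [ 0.7  -0.22 -3.42] 0.05785 0.67
```

View pics/s7.png

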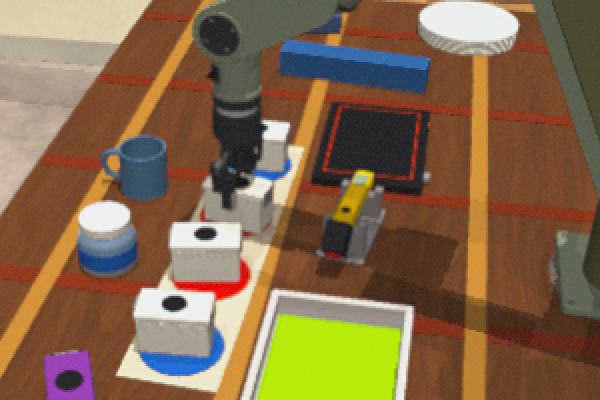

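```bash
cat >> h.py <<'E'
def carry(src,dst,ztop,zc=.13,v=.15):
    """held tub at TCP src (x,y); tub underside = TCP z - .032"""
    ctrl.servo_line([src[0],src[1],zc],v=.08); ctrl.dwell(.15)
    f=F(100); w=W(100); print("lifted F",f.round(2),"W",round(w,5))
    if f[2]>-1.8: print("LOST?"); return False
    ctrl.servo_line([dst[0],dst[1],zc],v=v); ctrl.dwell(.15)
    f=F(100); print("over F",f.round(2),"W",round(W(100),5))
    if f[2]>-1.8: print("LOST?"); return False
    ctrl.servo_line([dst[0],dst[1],ztop+.032+.010],v=.08)
    hit=ctrl.servo_line([dst[0],dst[1],ztop+.032-.003],v=.02,force_limit=2.5)
    print("down",hit,ctrl.read_ee_pos().round(4),F(100).round(2))
    return True
def release():
    for w in (.060,.068,.085): ctrl.move_gripper(w)
    e=ctrl.read_ee_pos(); ctrl.servo_line([e[0],e[1],.17],v=.15)
E
python3 - <<'E'
from h import *
if carry((.6045,-.0341),(.411,-.36),.020): release()
p=ctrl.get_image("wrist"); cv2.imwrite("pics/w8.png",p["color"]); t=ctrl.get_image("top"); cv2.imwrite("pics/t8.png",t["color"])
print(ctrl.read_time_s())
E
```

```text
lifted F [-0.84  0.4  -3.31] W 0.05759
over F [ 0.22  0.1  -4.95] W 0.05751
down True [ 0.4111 -0.36    0.0518] [-0.6  -0.46  4.78]
55.7667
```

View pics/w8.png

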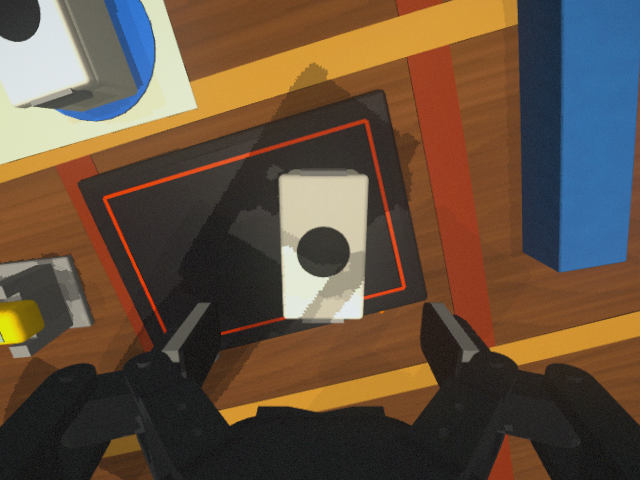

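View pics/t8.png

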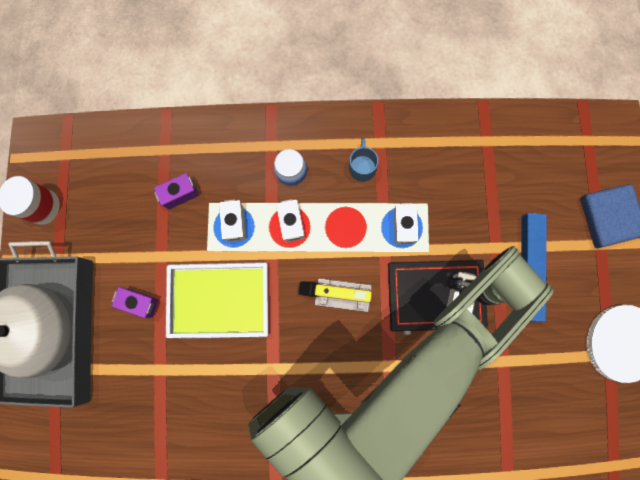

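Tub 3 stands on the plate with its dot at (323,252) in the wrist view, well inside the edges. Tub 2 is next.

```bash
cat >> h.py <<'E'
def pick(ref,tol=.05):
    t=ctrl.get_image("top"); d=dotof(t,ref,tol)
    s=ctrl.get_image("side"); d2=dotof(s,ref,tol)
    print("dot",d,d2)
    if d is None: return None
    x,y=d[0][:2]; q=orient(np.deg2rad(d[1]),-1)
    ctrl.move_to([x,y,.17],q)
    w=ctrl.get_image("wrist"); 
    print("hit",ctrl.servo_line([x,y,.036],v=.12,force_limit=8))
    for g in (.068,.061,.059): ctrl.move_gripper(g)
    for g in (.0577,.0575,.0573,.0571,.0569,.0567):
        ctrl.move_gripper(g); w1=W(100); f1=F(100)
        ctrl.servo_line([x,y,.042],v=.04); ctrl.dwell(.15); f2=F(100)
        print(g,"W",round(w1,5),f1.round(2),"lift",f2.round(2))
        if f2[2]<-2.2: return x,y
        ctrl.servo_line([x,y,.036],v=.04)
    return None
E
python3 - <<'E'
from h import *
r=pick((.625,.101))
if r and carry(r,(.411,-.235),.020): release()
p=ctrl.get_image("wrist"); cv2.imwrite("pics/w9.png",p["color"]); t=ctrl.get_image("top"); cv2.imwrite("pics/t9.png",t["color"])
print(ctrl.read_time_s())
E
```

```text
dot (array([0.62510562, 0.10120593, 0.0744    ]), 10.6, np.int64(75)) (array([0.62516058, 0.10189754, 0.0744    ]), 11.1, np.int64(33))
hit False
0.0577 W 0.05784 [-0.47  1.05  2.01] lift [ 0.2  -0.55 -2.25]
lifted F [ 1.16  0.84 -2.86] W 0.05775
over F [ 0.06  0.89 -3.56] W 0.05809
down True [ 0.411  -0.2347  0.0516] [-0.1  -0.41  2.71]
68.175
```

View pics/w9.png

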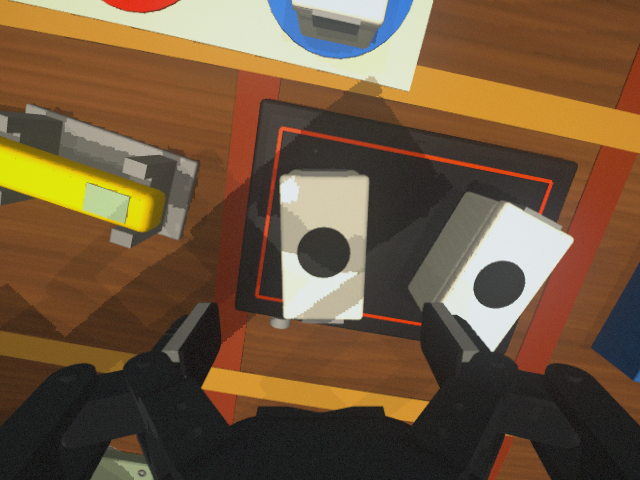

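Both red-trivet tubs are on the plate (dots at (323,252) and (499,284)) without touching. Now the blue-trivet ones go to the tray, tub 4 first.

```bash
python3 - <<'E'
from h import *
ctrl.servo_line([.45,-.1,.2],v=.2)
r=pick((.608,-.2166))
if r and carry(r,(.411,.365),.007,zc=.14): release()
p=ctrl.get_image("wrist"); cv2.imwrite("pics/w10.png",p["color"]); t=ctrl.get_image("top"); cv2.imwrite("pics/t10.png",t["color"])
print(ctrl.read_time_s())
E
```

```text
dot (array([ 0.60792057, -0.21664275,  0.0744    ]), -0.3, np.int64(87)) None
hit False
0.0577 W 0.05792 [0.03 1.67 0.38] lift [-0.65 -0.29 -5.02]
lifted F [-0.32 -0.13 -3.36] W 0.05767
over F [-0.24  0.55 -3.49] W 0.05768
down True [0.411  0.3652 0.0387] [0.14 0.92 4.89]
82.35
```

View pics/w10.png

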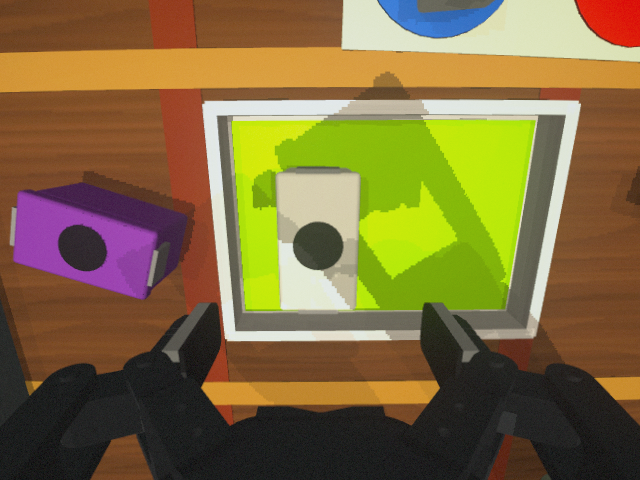

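Tub 4 stands on the green board (dot at (318,246)), clear of the walls. Tub 1 is the last one.

```bash
python3 - <<'E'
from h import *
ctrl.servo_line([.42,.2,.22],v=.2)
r=pick((.6295,.264))
if r and carry(r,(.411,.245),.007,zc=.14): release()
p=ctrl.get_image("wrist"); cv2.imwrite("pics/w11.png",p["color"])
ctrl.servo_line([.35,0.05,.27],v=.2) 
ctrl.move_to([.13,-.45,.3],orient(np.deg2rad(81),-1))
for n in("top","side"):
    p=ctrl.get_image(n); cv2.imwrite(f"pics/z_{n}.png",p["color"])
    for x in tubs(p,.06,.11): print(n,x)
    P=cloud(p);H=hsv(p); y=(abs(H[...,0]-28)<7)&(H[...,1]>120)&(H[...,2]>80)&(P[...,2]>.055)&(P[...,2]<.1)&(abs(P[...,1])<.15)&(P[...,0]>.35)&(P[...,0]<.5)
    print(n,"therm",rect(P[y]),np.nanmedian(P[y][:,2]))
print(ctrl.read_time_s())
E
```

```text
dot (array([0.62933194, 0.26394212, 0.0744    ]), 5.3, np.int64(74)) (array([0.62952735, 0.26401944, 0.0744    ]), 2.9, np.int64(52))
hit False
0.0577 W 0.05791 [-0.33 -0.83 -0.13] lift [ 0.29  0.66 -1.78]
0.0575 W 0.05766 [ 0.96 -0.62 -1.7 ] lift [ 0.11 -0.54 -2.28]
lifted F [ 0.02  1.01 -3.48] W 0.05779
over F [-0.69  0.39 -2.04] W 0.05772
down True [0.4109 0.245  0.0385] [-0.1   0.96  3.75]
top (np.int32(537), (array([0.7702, 0.1015]), 74.6, 59.3, 89.4), 0.0852, np.int64(0), None)
top (np.int32(854), (array([ 0.4112, -0.3596]), 109.0, 59.9, -15.9), 0.0903, np.int64(89), (np.float64(464.9550561797753), np.float64(292.9887640449438)))
top (np.int32(859), (array([ 0.411 , -0.2359]), 106.3, 59.9, 10.7), 0.0902, np.int64(71), (np.float64(418.19718309859155), np.float64(294.15492957746477)))
top (np.int32(808), (array([0.4108, 0.363 ]), 102.1, 60.2, -0.4), 0.0776, np.int64(71), (np.float64(192.2112676056338), np.float64(300.01408450704224)))
top (np.int32(739), (array([0.4103, 0.2433]), 104.4, 58.2, 4.3), 0.0775, np.int64(0), None)
top therm (array([ 0.4208, -0.0373]), 144.4, 25.3, 81.0) 0.0784260065452056
side (np.int32(841), (array([ 0.4116, -0.2967]), 210.6, 108.8, 89.9), 0.0868, np.int64(31), (np.float64(387.48387096774195), np.float64(184.5483870967742)))
side (np.int32(338), (array([0.7698, 0.1045]), 85.8, 60.0, 89.6), 0.0833, np.int64(0), None)
side (np.int32(712), (array([0.4111, 0.2454]), 105.8, 65.9, 1.5), 0.0768, np.int64(59), (np.float64(368.0508474576271), np.float64(286.271186440678)))
side (np.int32(856), (array([0.4101, 0.3654]), 105.6, 63.9, -1.4), 0.0766, np.int64(74), (np.float64(361.93243243243245), np.float64(317.7972972972973)))
side therm (array([ 0.4207, -0.0365]), 147.2, 23.1, 82.1) 0.07668684032731021
98.7333
```

View pics/z_top.png

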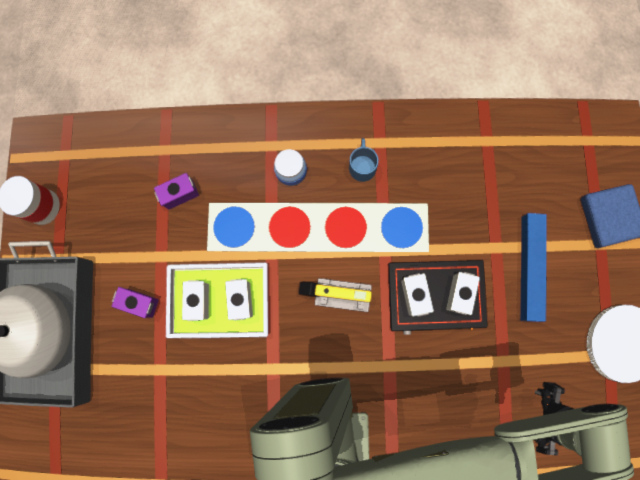

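View pics/z_side.png

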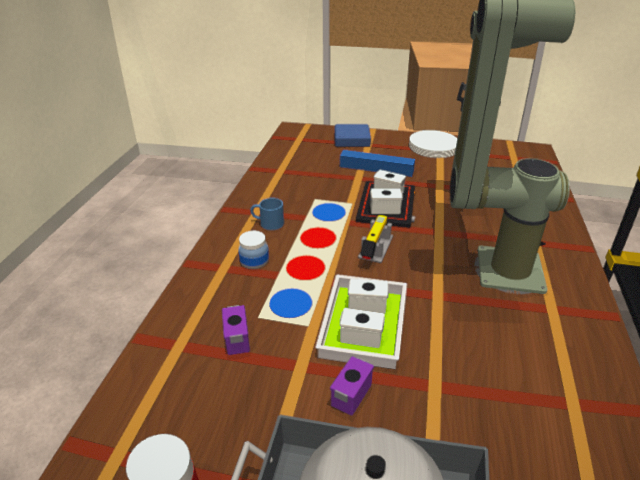

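Everything is in place. The tubs are upright at (193,300), (237,299), (419,295) and (465,293), and the thermometer lies in its cradle at (340,292). I'll hand the job in.

```bash
python3 - <<'E'
from h import *
ctrl.dwell(.5); print(ctrl.read_qd().round(4) if hasattr(ctrl.read_qd(),'round') else ctrl.read_qd()); print(ctrl.sign_off())
E
```

```text
[ 0.0002 -0.0006  0.0006  0.0002 -0.0003 -0.0003]
the job is handed in; nothing more can be done
None
```

The job is done and handed in at about 99 s of the 208 s allowed; the sign-off gave no verdict.

- **Readings:** I held the thermometer about 10 cm from each lid dot, left to right, for 3.3 s each. Tub 3 was knocked about 27 mm during its hold, so I re-aimed at its new spot and held the full time again. For the other three, the dot stayed put through the hold to within about 1 mm.
- **Thermometer:** It is back in its cradle pointing the same way. Its last measured position is within about 2 mm of where it started.
- **Tubs:** Tubs 2 and 3 (red trivets) stand on the warming plate, and tubs 1 and 4 (blue trivets) stand on the green board in the tray. Final top and side views show all four upright, with lid heights matching those surfaces.
- **Left alone:** The jar, mug, carton and purple look-alikes were not touched.

**Not checked or disagreed:**
- **Grip force:** It can't be read directly. I closed the fingers to only 0.3–0.5 mm under the 58 mm tub width, just enough to lift, so I expect it was well under 20 N, but I did not measure it.
- **Tub 1 grip:** The first lift test read low, so I closed 0.2 mm more.
- **Cradle:** The cameras disagreed by about 2 mm on its sideways centre. I put the thermometer back where I had taken it from.
- **Tub 4:** The arm hid its dot from the side camera during its hold and its pick-up, so both relied on the top camera alone.

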